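# Flip the stock tags on the pipe-offcut bins

### The job

Four stock bins stand in a row on the welding table, each with a tipping tag on a stand in front of it. With the fingertips, push over whichever tags are wrong, so that the tags of the full, heaped bins lean back towards their bins (ring face showing) and the tag of the bin that is not full leans away from its bin, to the robot's side (bar face showing). Only push the tags: do not lift or shove their stands out of place, and leave everything else where it is.

Things in the scene. Friction and masses are not known exactly. Their poses are not given: they have to be found in the camera images.
- bin_a: blue open bin fixed on the rack, 110 mm deep (x), 100 wide (y), rim 61 mm above the table; FULL: heaped above the rim with pipe offcuts, to about 80 mm above the table. Origin: centre of its underside, 6 mm above the table; +x points away from the tags: its tag stand is straight out along -x, centre 170 mm away, within 10 mm sideways. Bins are 115 mm apart along y, in any order
- bin_b: blue open bin fixed on the rack, 110 mm deep (x), 100 wide (y), rim 61 mm above the table; FULL: heaped above the rim with pipe offcuts, to about 80 mm above the table. Origin: centre of its underside, 6 mm above the table; +x points away from the tags: its tag stand is straight out along -x, centre 170 mm away, within 10 mm sideways. Bins are 115 mm apart along y, in any order
- bin_c: blue open bin fixed on the rack, 110 mm deep (x), 100 wide (y), rim 61 mm above the table; FULL: heaped above the rim with pipe offcuts, to about 80 mm above the table. Origin: centre of its underside, 6 mm above the table; +x points away from the tags: its tag stand is straight out along -x, centre 170 mm away, within 10 mm sideways. Bins are 115 mm apart along y, in any order
- bin_d: blue open bin fixed on the rack, 110 mm deep (x), 100 wide (y), rim 61 mm above the table; not full: a single pipe offcut on its floor. Origin: centre of its underside, 6 mm above the table; +x points away from the tags: its tag stand is straight out along -x, centre 170 mm away, within 10 mm sideways. Bins are 115 mm apart along y, in any order
- stand_1: loose steel tag stand, 0.7 to 1 kg, in front of a bin; base 70 mm (x) by 74 (y), 10 thick; ears up to 31 mm carry a hinge pin along y, 22 mm above the origin (centre of the underside). +x points to its bin, -x to the robot's side. The bin's front is 115 mm from the hinge line. The stands are alike
- tag_1 (a joint): tilt of stand_1's tag, an aluminium plate 58 mm wide (stand's y), 50 mm from hinge to free edge, 3 mm thick, 50 g. 0 = leans 35 deg from upright to the robot's side (-x), bar face on top (reorder); 0.611 = upright; 1.222 = leans 35 deg towards the bin (+x), ring face on top (stocked). Stops at both ends; swings freely and falls to a stop once pushed past upright
- tag_1_edge (a point): middle of the free edge of the tag on stand_1, 63 mm above the table and 29 mm out from the hinge line when the tag rests at either stop; 72 mm high when upright
- stand_2: loose steel tag stand, 0.7 to 1 kg, in front of a bin; base 70 mm (x) by 74 (y), 10 thick; ears up to 31 mm carry a hinge pin along y, 22 mm above the origin (centre of the underside). +x points to its bin, -x to the robot's side. The bin's front is 115 mm from the hinge line. The stands are alike
- tag_2 (a joint): tilt of stand_2's tag, an aluminium plate 58 mm wide (stand's y), 50 mm from hinge to free edge, 3 mm thick, 50 g. 0 = leans 35 deg from upright to the robot's side (-x), bar face on top (reorder); 0.611 = upright; 1.222 = leans 35 deg towards the bin (+x), ring face on top (stocked). Stops at both ends; swings freely and falls to a stop once pushed past upright
- tag_2_edge (a point): middle of the free edge of the tag on stand_2, 63 mm above the table and 29 mm out from the hinge line when the tag rests at either stop; 72 mm high when upright
- stand_3: loose steel tag stand, 0.7 to 1 kg, in front of a bin; base 70 mm (x) by 74 (y), 10 thick; ears up to 31 mm carry a hinge pin along y, 22 mm above the origin (centre of the underside). +x points to its bin, -x to the robot's side. The bin's front is 115 mm from the hinge line. The stands are alike
- tag_3 (a joint): tilt of stand_3's tag, an aluminium plate 58 mm wide (stand's y), 50 mm from hinge to free edge, 3 mm thick, 50 g. 0 = leans 35 deg from upright to the robot's side (-x), bar face on top (reorder); 0.611 = upright; 1.222 = leans 35 deg towards the bin (+x), ring face on top (stocked). Stops at both ends; swings freely and falls to a stop once pushed past upright
- tag_3_edge (a point): middle of the free edge of the tag on stand_3, 63 mm above the table and 29 mm out from the hinge line when the tag rests at either stop; 72 mm high when upright
- stand_4: loose steel tag stand, 0.7 to 1 kg, in front of a bin; base 70 mm (x) by 74 (y), 10 thick; ears up to 31 mm carry a hinge pin along y, 22 mm above the origin (centre of the underside). +x points to its bin, -x to the robot's side. The bin's front is 115 mm from the hinge line. The stands are alike
- tag_4 (a joint): tilt of stand_4's tag, an aluminium plate 58 mm wide (stand's y), 50 mm from hinge to free edge, 3 mm thick, 50 g. 0 = leans 35 deg from upright to the robot's side (-x), bar face on top (reorder); 0.611 = upright; 1.222 = leans 35 deg towards the bin (+x), ring face on top (stocked). Stops at both ends; swings freely and falls to a stop once pushed past upright
- tag_4_edge (a point): middle of the free edge of the tag on stand_4, 63 mm above the table and 29 mm out from the hinge line when the tag rests at either stop; 72 mm high when upright
- collar: short loose steel pipe collar standing in a gap between two tag stands, 28 mm diameter, 30 mm tall; not part of the job
- plug: small loose brass plug standing in a gap between two tag stands, 24 mm diameter, 34 mm tall; not part of the job
- slug: loose steel slug standing near the middle gap of the row, 24 mm diameter, 28 mm tall; not part of the job
- wrench: loose wrench lying to the right of the row; not part of the job
- brush: loose flat brush with a wooden handle lying to the left of the row; not part of the job
- hammer: loose hammer lying to the left of the row; not part of the job
- jar: loose jar standing at the left, 56 mm diameter, 90 mm tall; not part of the job
- bracket: loose steel angle bracket at the right, 60 x 50 mm foot, 56 mm tall; not part of the job
There are look-alikes about, which are no part of the job. Leave any orange look-alike of the stand_4 alone. Leave any green look-alike of the stand_2 alone.

How it is judged:
At the end, for the whole second after the job is handed in: each tag in front of a full bin (bin_a, bin_b, bin_c) reads more than 1.05 rad and the tag in front of the bin that is not full (bin_d) reads less than 0.17 rad; the tag stands are at rest ((y of stand_1 in the frame of bin_a above 0.057 m or y of stand_1 in the frame of bin_a below -0.057 m or value of joint tag_1 above 1.05 rad) and (y of stand_1 in the frame of bin_b above 0.057 m or y of stand_1 in the frame of bin_b below -0.057 m or value of joint tag_1 above 1.05 rad) and (y of stand_1 in the frame of bin_c above 0.057 m or y of stand_1 in the frame of bin_c below -0.057 m or value of joint tag_1 above 1.05 rad) and (y of stand_1 in the frame of bin_d above 0.057 m or y of stand_1 in the frame of bin_d below -0.057 m or value of joint tag_1 below 0.17 rad) and (y of stand_2 in the frame of bin_a above 0.057 m or y of stand_2 in the frame of bin_a below -0.057 m or value of joint tag_2 above 1.05 rad) and (y of stand_2 in the frame of bin_b above 0.057 m or y of stand_2 in the frame of bin_b below -0.057 m or value of joint tag_2 above 1.05 rad) and (y of stand_2 in the frame of bin_c above 0.057 m or y of stand_2 in the frame of bin_c below -0.057 m or value of joint tag_2 above 1.05 rad) and (y of stand_2 in the frame of bin_d above 0.057 m or y of stand_2 in the frame of bin_d below -0.057 m or value of joint tag_2 below 0.17 rad) and (y of stand_3 in the frame of bin_a above 0.057 m or y of stand_3 in the frame of bin_a below -0.057 m or value of joint tag_3 above 1.05 rad) and (y of stand_3 in the frame of bin_b above 0.057 m or y of stand_3 in the frame of bin_b below -0.057 m or value of joint tag_3 above 1.05 rad) and (y of stand_3 in the frame of bin_c above 0.057 m or y of stand_3 in the frame of bin_c below -0.057 m or value of joint tag_3 above 1.05 rad) and (y of stand_3 in the frame of bin_d above 0.057 m or y of stand_3 in the frame of bin_d below -0.057 m or value of joint tag_3 below 0.17 rad) and (y of stand_4 in the frame of bin_a above 0.057 m or y of stand_4 in the frame of bin_a below -0.057 m or value of joint tag_4 above 1.05 rad) and (y of stand_4 in the frame of bin_b above 0.057 m or y of stand_4 in the frame of bin_b below -0.057 m or value of joint tag_4 above 1.05 rad) and (y of stand_4 in the frame of bin_c above 0.057 m or y of stand_4 in the frame of bin_c below -0.057 m or value of joint tag_4 above 1.05 rad) and (y of stand_4 in the frame of bin_d above 0.057 m or y of stand_4 in the frame of bin_d below -0.057 m or value of joint tag_4 below 0.17 rad) and linear speed of each of stand_1, stand_2, stand_3, stand_4 below 0.02 m/s); the robot touches nothing.
It fails at once if a tag stand was lifted off the table (height (world z) of any of stand_1, stand_2, stand_3, stand_4 above 0.012 m).
It fails at once if a tag stand was tipped or shoved more than 25 mm from its place (distance of any of stand_1, stand_2, stand_3, stand_4 from where it was at the start of the episode above 0.025 m or angle between any of stand_1, stand_2, stand_3, stand_4's own z axis and vertical above 0.3 rad).
It fails at once if another loose thing was lifted, or moved more than 25 mm (distance of any of collar, plug, slug, wrench, brush, hammer, jar, bracket from where it was at the start of the episode above 0.025 m).
It also fails if it takes over 54 s, if anything falls off the work surface, if the arm or the gripper's body presses on something with over 40 N, if the wrist force passes 120 N, or if a joint passes its speed limit or range.

### The arm

A 6-joint arm with a two-finger parallel gripper is mounted at the origin on the work surface. World frame = base frame: x ahead of the robot, y to its left, z up, the work surface at z = 0. Lengths are in m, angles in rad, forces in N, time in s.
With the tool pointing down it reaches from about 0.425 to 0.95 m from the base axis. Payload 3.5 kg.
Tool frame: the origin (TCP) lies midway between the tips of the shut fingers; the grasp point (between the pads) lies 19 mm behind it; z points along the fingers, y is the line along which they close (so a half turn about z gives the same grasp; the last joint's range is limited). The gripper opens to 85 mm and grips with 20 to 120 N. Pads are 22 mm wide; open, the fingers measure 114 mm over their backs; the gripper's body (76 mm by 85 mm) begins 54 mm behind the grasp point. The pads swing forward as they close: fully open they stand 13 mm farther back than shut.
Start: joints at [-0.15, 0.286, 1.577, -0, 1.279, -0.15], TCP at [0.675, 0, 0.231] pointing down, gripper open.
Joint ranges: [-2.77, 2.77], [-0.9, 2.22], [0.21, 2.48], [-1.53, 4.67], [0.24, 2.81], [-2.84, 2.84]. Speed limits (rad/s): [2.79, 2.79, 3.14, 3.14, 3.14, 3.14].

### API

Orientations are given as a unit quaternion [x, y, z, w].
In Python, from plant import ctrl, cams, order gives the robot as it stands.
- The arm moves only by the tool move_arm, never from a script. Its argument "plan" is one flat list of numbers, 7 for each row, row after row: the shift along the world's x, y, z in mm, then the turn, a rotation vector about the world's x, y, z in degrees, then the finger opening in mm, from 0 to 85.4. A call has 1 to 12 rows; each row shifts and turns the commanded pose from where the row before left it; what a row does not reach is not made up. A row lasts 1/10 s, in which the tool goes at most 50 mm and 8.59 degrees, less where a joint would pass 70% of its speed; a pose out of reach is approached as far as the arm can. A call is refused whole if a number of a shift passes 50 or a number of a turn 8.59, either way. A call with a gripper value outside its range is refused whole. The fingers move at their own pace and stop on an object; "newtons" is the grip in N (left out, the last holds). Time passes only in rows, so rows that do not move let the fingers close. It gives the time, the measured TCP pose, the force, the opening and the grip force at its end, in the units of the state.
- ctrl.get_state(): the state, without advancing time (a new reading comes with each control period).
- cams.read_camera(name): name is "scene" or "side" or "wrist"; returns a dict with "color" (480x640x3 uint8, red, green, blue), "fov_y" (degrees; the focal length in pixels is half the picture's height over the tangent of half this angle, whatever the lens; pixels are square), "cx", "cy" (the principal point, pixels), "k1" (the pictures are not rectified: a ray, as slopes to the right and down, at radius r is drawn at 1 + k1 r^2 times it, then the intrinsics apply), "origin" and "orientation" of the camera in the world; the wrist camera has in their place "T_tool_cam" (4x4, takes a point from camera to tool coordinates, whose origin is the TCP and whose axes are the flange's). Camera axes: x right, y up, looking along -z (the intrinsics and any distortion apply to the point x, -y, -z); pixel columns grow to the right and rows downward; lengths in m; the calibration is good to about 2 mm. A picture is of the moment at which its call begins: read the wrist's pose just before it. There is no depth.
- order.sign_off(): hands the job in; it is judged then, once.
The state is a dict: "time": time; "qpos": joint angles; "dq": joint speeds; "joint_efforts": joint torques, N m; "eef_pos": TCP position; "tcp_rot": TCP orientation; "contact_force": force on the tool from outside, world axes, zero at the start; "wrist_torque": the same for the moment, N m; "opening": opening from 0.0 (shut) to 1.0 (fully open); "finger_force": force on a finger pad.
Only numpy, scipy, OpenCV 4.12 (cv2) and the standard library are available. Lean on these libraries where they do the work, as an engineer would, in place of code of your own. Each camera call takes 0.05 s, during which the arm holds its last target. There are 200 camera calls.

## Working session

There is one attempt and no reset: what is moved stays moved. The work goes in short steps, Python scripts to look and compute and a tool call to move; the robot and the scene stay as the last step left them, time stands still between calls to the robot, and variables do not carry over. Pictures are saved under pics/ and viewed, at most 10 in all, crops included, and the job is handed in when it is done.

Besides the shell and the picture viewer there is one more tool, called after "Request:" as name(argument=value, ...) on one line, values as JSON. move_arm: Moves the arm, as the interface text tells. Its arguments: {"type":"object","properties":{"plan":{"type":"array","items":{"type":"number"}},"newtons":{"type":"number"}},"required":["plan"]}

```bash
mkdir -p pics; cat > h.py <<'E'
import numpy as np, cv2
from scipy.spatial.transform import Rotation as R
from plant import ctrl, cams, order
def cam(name):
    s=ctrl.get_state(); c=cams.read_camera(name)
    if name=="wrist":
        T=np.eye(4);T[:3,:3]=R.from_quat(s["tcp_rot"]).as_matrix();T[:3,3]=s["eef_pos"]
        T=T@np.array(c["T_tool_cam"]); c["M"],c["o"]=T[:3,:3],T[:3,3]
    else: c["M"],c["o"]=R.from_quat(c["orientation"]).as_matrix(),np.array(c["origin"])
    f=240/np.tan(np.radians(c["fov_y"])/2)
    c["K"]=np.array([[f,0,c["cx"]],[0,f,c["cy"]],[0,0,1.]]);c["D"]=np.array([c["k1"],0,0,0,0.])
    return c
def ray(c,uv):
    p=cv2.undistortPoints(np.array(uv,float).reshape(-1,1,2),c["K"],c["D"])[:,0]
    return np.c_[p[:,0],-p[:,1],-np.ones(len(p))]@c["M"].T
def onz(c,uv,z):
    d=ray(c,uv); return c["o"]+d*((z-c["o"][2])/d[:,2])[:,None]
def tri(c1,u1,c2,u2):
    d1,d2=ray(c1,[u1])[0],ray(c2,[u2])[0]
    t=np.linalg.lstsq(np.c_[d1,-d2],c2["o"]-c1["o"],rcond=None)[0]
    a,b=c1["o"]+t[0]*d1,c2["o"]+t[1]*d2
    return (a+b)/2,np.linalg.norm(a-b)
def save(c,n): cv2.imwrite("pics/"+n,c["color"][:,:,::-1])
E
python3 - <<'E'
from h import *
import pickle
D={}
for n in("scene","side","wrist"):
    c=cam(n);save(c,n+"0.png");D[n]=c;print(n,c["o"],c["M"][:,2],c["fov_y"])
pickle.dump(D,open("c0.pkl","wb"))
print(ctrl.get_state()["time"],ctrl.get_state()["tcp_rot"])
E
```

```text
scene [ 1.10679608 -0.62007003  1.12334983] [ 0.38557824 -0.48231883  0.78657356] 47.77941044208779
side [0.40814508 0.90404596 0.90216646] [-0.14996103  0.71529785  0.68253987] 45.902402900182295
wrist [0.67522196 0.06574816 0.37236597] [0.00251136 0.25946917 0.96574813] 60.37199780017236
0.15 [ 7.07106709e-01  7.07106231e-01 -5.50157113e-04 -7.59526822e-04]
```

View pics/scene0.png

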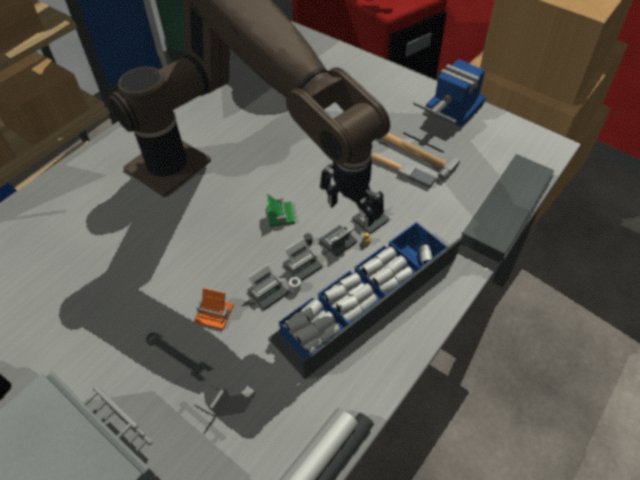

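View pics/side0.png

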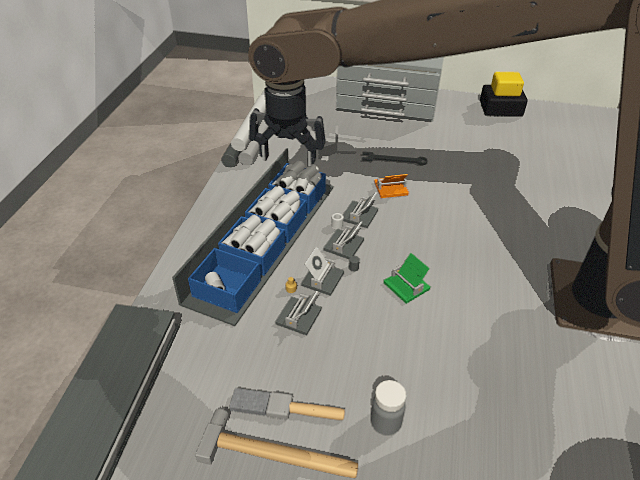

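View pics/wrist0.png

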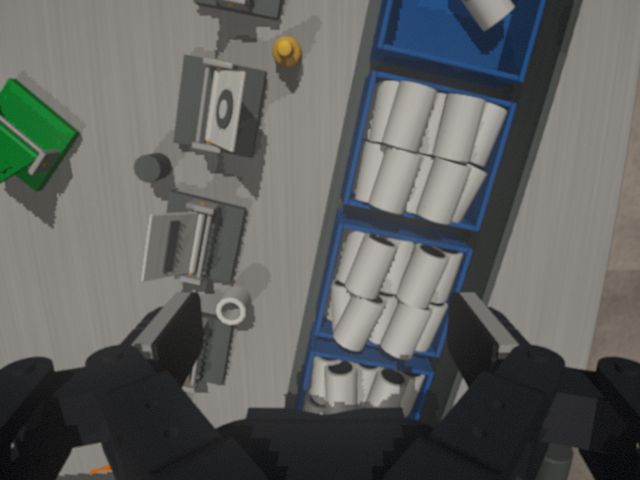

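The scene picture shows the not-full bin at the high-y end (about 425,240). In the side picture the tag at (320,265) shows its ring, and those at (345,235), (360,208) and (303,310) seem to lean to the robot. The wrist picture agrees for the middle two: ring at (228,105), robot-leaning plate at (165,245). I'll back off and rise to see all four tags.

Request:
move_arm(plan=[-30,-25,35,0,0,0,0,-30,-25,35,0,0,0,0,-30,-25,35,0,0,0,0,-30,-25,35,0,0,0,0,0,0,0,0,0,0,0,0,0,0,0,0,0,0])

```text
time: 0.75
eef_pos: [0.5604, -0.0959, 0.366]
tcp_rot: [0.708, 0.707, 0.001, 0.001]
contact_force: [0.7, 0.3, -0.1]
opening: 0.003
finger_force: 0.0
```

```bash
python3 - <<'E'
from h import *
import pickle
D={}
for n in("wrist","side","scene"):
    D[n]=cam(n)
pickle.dump(D,open("c1.pkl","wb"));save(D["wrist"],"w1.png")
a=cv2.resize(D["side"]["color"][160:350,250:450],None,fx=4*.75,fy=3,interpolation=2)
b=cv2.resize(D["scene"]["color"][170:370,230:430],None,fx=2,fy=2.85,interpolation=2)
a=cv2.resize(D["side"]["color"][160:360,250:450],(400,400),interpolation=2)
b=cv2.resize(D["scene"]["color"][170:370,230:430],(400,400),interpolation=2)
cv2.imwrite("pics/z1.png",np.hstack([a,b])[:,:,::-1])
print(ctrl.get_state()["eef_pos"],ctrl.get_state()["opening"])
E
```

```text
[ 0.56039932 -0.09465201  0.36253672] -0.0021147899918240952
```

View pics/w1.png

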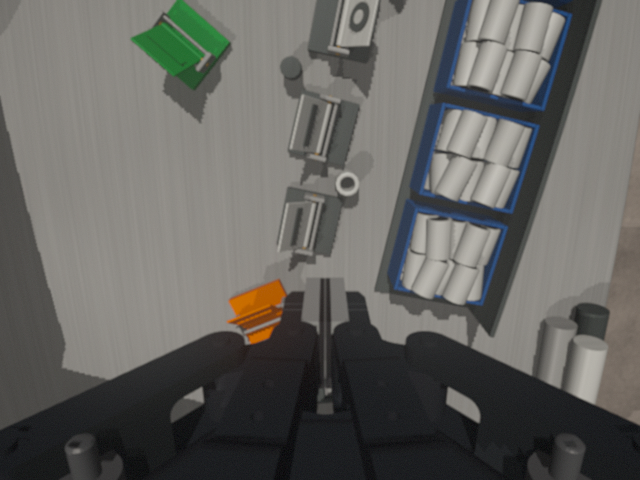

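View pics/z1.png

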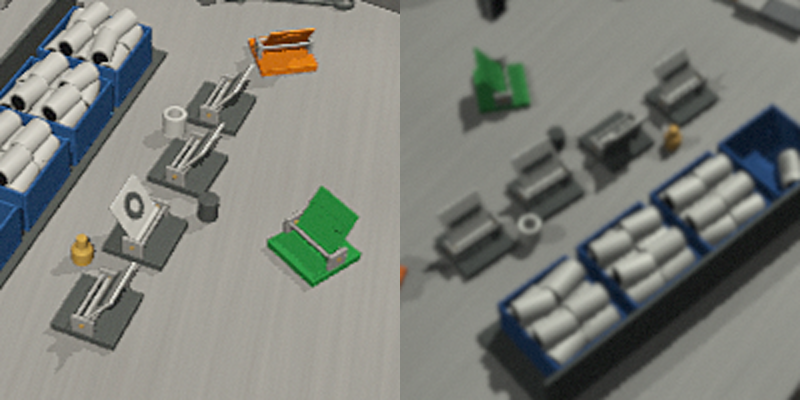

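Now clear: the tag at the not-full bin and both low-y tags lean to the robot, and the ring tag is stocked. So only the two low-y tags are wrong (robot-side edges at wrist pixels (308,93)-(291,152) and (287,203)-(278,250)).

```bash
python3 - <<'E'
from h import *
import pickle
A=pickle.load(open("c0.pkl","rb"));B=pickle.load(open("c1.pkl","rb"));w0,w1,s=A["wrist"],B["wrist"],B["side"]
np.set_printoptions(precision=4,suppress=True)
print(tri(w0,(150,214),w1,(308,93)),tri(w0,(143,282),w1,(291,152)))
print("side",tri(s,(361,223.5),w1,(308,93)),tri(s,(376,194),w1,(287,203)))
print("edges P,Q z63\n",onz(w1,[(308,93),(291,152),(287,203),(278,250)],.063))
print("bin rim left corners z61\n",onz(w1,[(444,101),(418,208),(395,292)],.061))
print("slug,collar,top\n",onz(w1,[(291,67),(347,183)],.03))
print("orange plate corners\n",onz(w1,[(229,297),(277,281),(231,321)],.05))
print("fingertip", onz(w1,[(303,290),(347,290)],.3625))
E
```

```text
(array([ 0.5441, -0.0023,  0.0739]), np.float64(0.0024029029984028835)) (array([ 0.5249, -0.0626,  0.0592]), np.float64(0.0014201976269780816))
side (array([ 0.5311, -0.007 ,  0.1013]), np.float64(0.029569095869855698)) (array([ 0.5118, -0.113 ,  0.102 ]), np.float64(0.0240237338756768))
edges P,Q z63
 [[ 0.5444 -0.0026  0.063 ]
 [ 0.5256 -0.0629  0.063 ]
 [ 0.52   -0.1182  0.063 ]
 [ 0.5085 -0.1723  0.063 ]]
bin rim left corners z61
 [[ 0.6865 -0.01    0.061 ]
 [ 0.665  -0.1244  0.061 ]
 [ 0.6438 -0.225   0.061 ]]
slug,collar,top
 [[ 0.5248  0.027   0.03  ]
 [ 0.5875 -0.1011  0.03  ]]
orange plate corners
 [[ 0.4457 -0.236   0.05  ]
 [ 0.5045 -0.2152  0.05  ]
 [ 0.446  -0.268   0.05  ]]
fingertip [[ 0.5526 -0.0927  0.3625]
 [ 0.5694 -0.0927  0.3625]]
```

Request:
move_arm(plan=[-26,-15,0,0,0,0,0,-25,-14,-20,0,0,0,0,-25,-14,-40,0,0,0,0,0,0,-40,0,0,0,0,0,0,-40,0,0,0,0,0,0,-40,0,0,0,0,0,0,-40,0,0,0,0,0,0,0,0,0,0,0,0,0,0,0,0,0,0])

```text
time: 1.8
eef_pos: [0.4842, -0.1375, 0.1438]
tcp_rot: [0.707, 0.707, -0.001, -0.002]
contact_force: [0.0, 0.2, 0.4]
opening: -0.004
finger_force: 0.0
```

```bash
python3 - <<'E'
from h import *
c=cam("wrist");save(c,"w2.png");print(ctrl.get_state()["eef_pos"],R.from_quat(ctrl.get_state()["tcp_rot"]).as_matrix()[:,2])
E
```

```text
[ 0.48548911 -0.13828375  0.1457998 ] [ 7.64384517e-04 -3.68899139e-04 -9.99999640e-01]
```

View pics/w2.png

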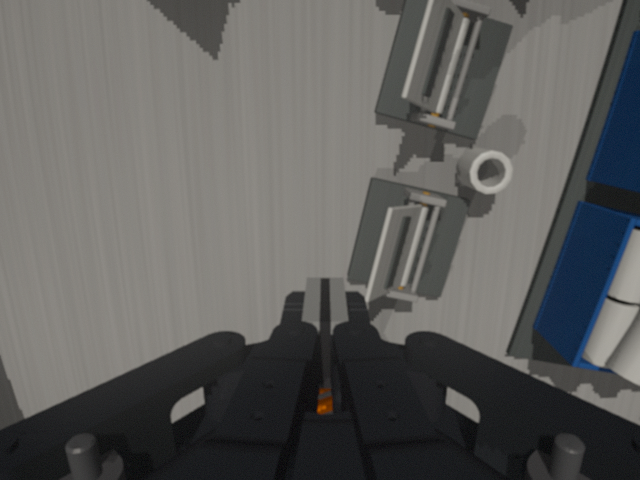

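The near tag's edge runs (390,209)-(371,300), to the right of the shut fingertips at (325,285), as planned; clear of the collar at (485,172).

```bash
python3 - <<'E'
from h import *
c=cam("wrist")
print(onz(c,[(390,209),(371,300),(432,-5),(404,97)],.063),onz(c,[(425,198),(402,292)],.022+.009))
print(onz(c,[(305,285),(347,285)],.146))
E
```

```text
[[ 0.52238423 -0.12042337  0.063     ]
 [ 0.51346142 -0.17553216  0.063     ]
 [ 0.53962127 -0.01066813  0.063     ]
 [ 0.52745138 -0.06042042  0.063     ]] [[ 0.5495798  -0.12005634  0.031     ]
 [ 0.53816021 -0.1843604   0.031     ]]
[[ 0.47864452 -0.13151066  0.146     ]
 [ 0.49418927 -0.13150079  0.146     ]]
```

Request:
move_arm(plan=[0,-1,-40,0,0,0,0,0,-1,-40,0,0,0,0,0,0,-13,0,0,0,0,0,0,0,0,0,0,0,12,-2,0,0,0,0,0,12,-2,0,0,0,0,0,12,-2,0,0,0,0,0,12,-2,0,0,0,0,0,10,-2,0,0,0,0,0,6,-1,0,0,0,0,0,0,0,0,0,0,0,0])

```text
time: 3.0
eef_pos: [0.5495, -0.1515, 0.0519]
tcp_rot: [0.707, 0.707, 0.0, 0.0]
contact_force: [0.1, -0.8, 0.2]
opening: -0.003
finger_force: 0.0
```

Request:
move_arm(plan=[-10,0,30,0,0,0,0,-10,0,40,0,0,0,0,-13,40,20,0,0,0,0,-13,40,0,0,0,0,0,0,43,0,0,0,0,0,0,0,0,0,0,0,0,0,0,0,0,0,0,0])

```text
time: 3.7
eef_pos: [0.5021, -0.0276, 0.1416]
tcp_rot: [0.706, 0.708, -0.0, 0.0]
contact_force: [0.9, 0.1, -0.4]
opening: -0.001
finger_force: 0.0
```

```bash
python3 - <<'E'
from h import *
print(ctrl.get_state()["eef_pos"])
c=cam("wrist");save(c,"w3.png");s=cam("side");a=cv2.resize(s["color"][150:350,250:430],(360,400))
cv2.imwrite("pics/w3.png",np.hstack([cv2.resize(c["color"],(440,330)),cv2.resize(a,(297,330))])[:,:,::-1])
E
```

```text
[ 0.50211987 -0.02760016  0.14164242]
```

View pics/w3.png

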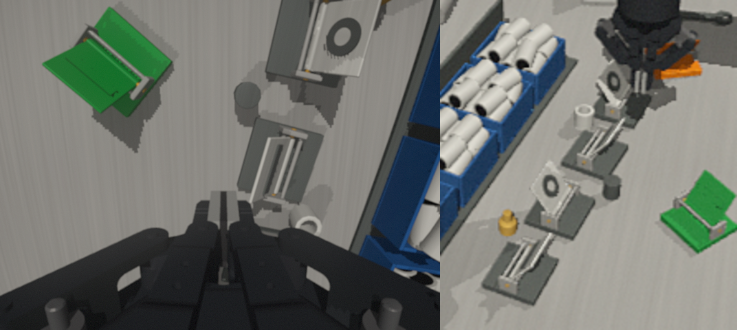

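The first tag now shows its ring (side view, 612,82). The second sits relative to the fingers as the first did, and the slug is clear (246,95). I'll repeat the same push.

Request:
move_arm(plan=[0,0,-40,0,0,0,0,0,0,-40,0,0,0,0,0,0,-10,0,0,0,0,0,0,0,0,0,0,0,12,-2,0,0,0,0,0,12,-2,0,0,0,0,0,12,-3,0,0,0,0,0,12,-3,0,0,0,0,0,10,-2,0,0,0,0,0,6,-1,0,0,0,0,0,0,0,0,0,0,0,0])

```text
time: 4.9
eef_pos: [0.5675, -0.0415, 0.0519]
tcp_rot: [0.707, 0.707, 0.0, 0.0]
contact_force: [-0.1, 0.0, 0.8]
opening: 0.005
finger_force: 0.0
```

Request:
move_arm(plan=[-10,0,30,0,0,0,0,-20,0,50,0,0,0,0,-30,0,50,0,0,0,0,-30,0,50,0,0,0,0,0,0,50,0,0,0,0,0,0,0,0,0,0,0,0,0,0,0,0,0,0])

```text
time: 5.6
eef_pos: [0.4869, -0.0413, 0.2657]
tcp_rot: [0.707, 0.707, 0.001, 0.002]
contact_force: [0.0, 0.5, -0.3]
opening: 0.001
finger_force: 0.0
```

```bash
python3 - <<'E'
from h import *
print(ctrl.get_state()["eef_pos"])
c=cam("wrist");s=cam("side");z=cam("scene")
cv2.imwrite("pics/w4.png",np.hstack([cv2.resize(s["color"][150:350,250:450],(400,400)),cv2.resize(z["color"][170:370,230:430],(400,400))])[:,:,::-1])
E
```

```text
[ 0.48689505 -0.04134206  0.26567498]
```

View pics/w4.png

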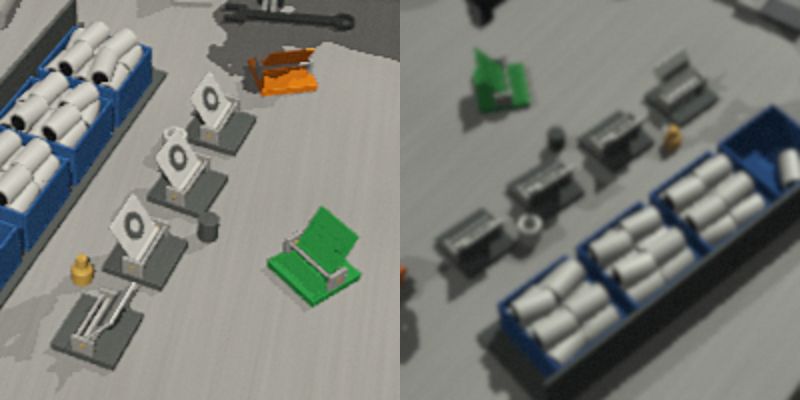

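All three tags at the full bins show rings (side crop: (210,100), (178,158), (135,226)), and the tag at the not-full bin (105,310) leans to the robot. The stands and the other items have not visibly moved.

```bash
python3 -c "
from plant import order; print(order.sign_off())"
```

```text
the job is handed in; nothing more can be done
None
```

The job is handed in: I pushed the two wrong tags over, so in the last pictures all three full bins' tags show rings and the not-full bin's tag, already right, shows its bar; the sign-off returned no verdict.

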